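Flip a base plate over the pad edge

TASK

Turn the little base plate over, feet up, with the fingertips alone: push it along the bench against the raised edge of the cork pad, tip it up there and over onto the pad so that it lies white face down, then push it square up against the aluminium fence at the back of the pad. Do not pick the plate up: let it rest on the bench or the pad all the while; leave the other things on the bench where they are.

Things in the scene. Friction and masses are not known exactly. Their poses are not given: they have to be found in the camera images.
- plate: Base plate, loose: plywood board 100 (own x) x 120 (own y) x 8 mm (own z), about 0.12 kg. White face with four small steel screw heads (own +z, up at the start); raw wood face with four black rubber feet 18 mm across and 14 mm tall, their centres 18 mm in from the edges, on which it stands. Origin at the board's centre, 18 mm above the bench at the start.
- pad: Assembly pad, fixed: dark wooden board with a cork top 24 mm above the bench, 150 mm wide (own y). Origin at bench level under the middle of its near edge, a plain upright step 24 mm high. Own +x points level from the step over the cork to the fence: to the robot's right (world -y), give or take 0.3 rad.
- fence (a point): Middle of the face of the aluminium fence where it meets the cork, at x = 122 mm of the pad. The fence runs along the pad's whole far side, is 20 mm thick, and its top is 45 mm above the bench, 21 mm above the cork.
- edge_a (a point): Middle of one 120 mm edge of the plate (half-way through the board), 50 mm from its centre along own +x; at the start this edge faces the step, 20 to 65 mm short of it, up to 0.3 rad askew.
- edge_b (a point): Middle of the opposite 120 mm edge, 50 mm from the centre along own -x; at the start the edge away from the step. The board's underside is 14 mm above the bench: with the other edge bearing on the step, a fingertip held low, its point leading about 25 degrees in under the board, and pressed on with 5 to 10 N takes this edge up as it rises.
- thread_gr: The dark grey thread spool, white flanges, 40 mm across, 62 mm tall, upright (bystander); origin at the centre of its underside.
- thread_be: The beige thread spool, 38 mm across, 62 mm tall, upright (bystander); origin at the centre of its underside.
- thread_bl: The blue thread spool, 40 mm across, 54 mm tall, upright (bystander); origin at the centre of its underside.
- thread_rd: The red thread spool, 38 mm across, 58 mm tall, upright (bystander); origin at the centre of its underside.
- tack_tin: The round red tin of tacks, 71 mm across, 29 mm tall (bystander); origin at the centre of its underside.
- oak_block: The oak block, 45 x 110 x 40 mm (bystander); origin at the centre of its underside.
- blue_carton: The blue staple carton, 55 x 110 x 34 mm (bystander); origin at the centre of its underside.

How it is judged:
By the outcome, as a careful person would: the job done as asked, in the order asked, and still so for the second after the job is handed in, with the robot touching nothing.
It also fails if it takes over 58 s, if anything falls off the work surface, if the arm or the gripper's body presses on something with over 40 N, if the wrist force passes 120 N, or if a joint passes its speed limit or range.

ROBOT

A 7-joint arm with a two-finger parallel gripper is mounted at the origin on the work surface; the furniture and walls round the work are solid. World frame = base frame: x ahead of the robot, y to its left, z up, the work surface at z = 0. Lengths are in m, angles in rad, forces in N, time in s.
With the tool pointing down it reaches from about 0.4 to 0.85 m from the base axis. Payload 4.4 kg.
Tool frame: the origin (TCP) lies at the very end of the fingers, on their centre line; the grasp point (between the pads) lies 19 mm behind it (bot.grip_depth is the z of the grasp point in the tool frame, in m); z points along the fingers, y is the line along which they close (so a half turn about z gives the same grasp; the last joint's range is limited). The gripper opens to 94 mm and grips with 3 to 60 N. Pads are 16 mm wide; open, the fingers measure 119 mm over their backs; the gripper's body (75 mm by 177 mm) begins 78 mm behind the grasp point.
Start: joints at [1.202, 0.628, 0.038, 1.517, -0.027, 0.996, -0.02], TCP at [0.194, -0.62, 0.205] pointing down, gripper open.
Joint ranges: [-3.06, 3.06], [-0.37, 2.12], [-1.25, 1.32], [0.18, 2.47], [-1.1, 4.24], [0.23, 1.98], [-2.94, 2.94]. Speed limits (rad/s): [2.57, 2.57, 3.14, 3.14, 3.14, 3.14, 3.14].

INTERFACE

Orientations are given as a unit quaternion [x, y, z, w].
In Python, from plant import bot gives the robot as it stands. The module is installed in compiled form; this text tells all that it offers.
- The arm moves only by the tool carry_out, never from a script. Its argument "series" is a list of rows, each a list of 5 numbers: the shift along the world's x, y, z each as a share of 500 mm, from -1 to 1, then the turn about the world's z as a share of 360 degrees, from -1 to 1, then the closure, from -1 (fully open) to 1 (shut), so that 0 is half open. In form: [[tx, ty, tz, turn, grip], ...]. A call has 1 to 12 rows; each row is the pose to reach, as a shift and turn from the pose commanded when the call began, turning the shorter way round; what a row does not reach only later rows make up. A row lasts 1/10 s, in which the tool goes at most 50 mm and 8.59 degrees, less where a joint would pass 70% of its speed; a pose out of reach is approached as far as the arm can. A call with a number of a shift or a turn outside -1 to 1 is refused whole. A call with a gripper value outside its range is refused whole. The fingers move at their own pace and stop on an object; "squeeze" is the grip in N (left out, the last holds). Time passes only in rows, so rows that repeat a pose let the fingers close. It gives the time, the measured TCP pose, the force, the opening and the grip force at its end, in the units of the state.
- bot.state(): the state, without advancing time (a new reading comes with each control period).
- bot.snapshot(name): name is "side" or "top"; returns the picture (400x640x3 uint8, blue, green, red); there is no depth.
- bot.camera_model(name): a dict with "fx", "fy", "cx", "cy" (pixels), "view" (4x4, takes a point from world to camera coordinates). Camera axes: x right, y up, looking along -z (the intrinsics and any distortion apply to the point x, -y, -z); pixel columns grow to the right and rows downward; lengths in m; the calibration is good to about 2 mm. A picture is of the moment at which its call begins. camera_model takes no time and is no camera call.
- bot.hand_in(): hands the job in; it is judged then, once.
The state is a dict: "time_s": time; "q": joint angles; "joint_vel": joint speeds; "effort": joint torques, N m; "position": TCP position; "eef_rot": TCP orientation; "contact_force": force on the tool from outside, world axes, zero at the start; "moment": the same for the moment, N m; "finger_gap": finger opening in m; "finger_force": force on a finger pad.
Only numpy, scipy, OpenCV 4.12 (cv2) and the standard library are available. Lean on these libraries where they do the work, as an engineer would, in place of code of your own. Each camera call takes 0.05 s, during which the arm holds its last target. There are 200 camera calls.

## Working session

There is one attempt and no reset: what is moved stays moved. The work goes in short steps, Python scripts to look and compute and a tool call to move; the robot and the scene stay as the last step left them, time stands still between calls to the robot, and variables do not carry over. Pictures are saved under pics/ and viewed, at most 13 in all, crops included, and the job is handed in when it is done.

Besides the shell and the picture viewer there is one more tool, called after ">>>" as a command line: name --pt "numbers of a row" for each row, then --argument value for the rest. carry_out: Moves the arm, as the interface text tells. Its arguments: {"type":"object","properties":{"series":{"type":"array"},"squeeze":{"type":"number"}},"required":["series"]}

```bash
mkdir -p pics; python3 - <<'E'
from plant import bot
import cv2,numpy as np
np.set_printoptions(precision=4,suppress=True)
for n in("side","top"):
    im=bot.snapshot(n);cv2.imwrite(f"pics/{n}0.png",im)
    m=bot.camera_model(n);print({k:(np.array(v) if not isinstance(v,str) else v) for k,v in m.items()})
print(bot.state(),bot.grip_depth)
E
```

```text
{'fx': array(464.3856), 'fy': array(464.3856), 'cx': array(320.5063), 'cy': array(194.9669), 'view': array([[-0.0859,  0.9962, -0.0104,  0.0406],
       [-0.8753, -0.0705,  0.4783,  0.3828],
       [ 0.4758,  0.0502,  0.8781, -1.5218],
       [ 0.    ,  0.    ,  0.    ,  1.    ]])}
{'fx': array(363.3767), 'fy': array(363.3767), 'cx': array(319.4602), 'cy': array(200.5039), 'view': array([[ 0.0216, -0.9995, -0.0236,  0.009 ],
       [ 0.9963,  0.0195,  0.0837, -0.4385],
       [-0.0832, -0.0253,  0.9962, -1.2002],
       [ 0.    ,  0.    ,  0.    ,  1.    ]])}
{'time_s': 0.1, 'q': array([ 1.2022,  0.6292,  0.0385,  1.5182, -0.0269,  0.9963, -0.02  ]), 'joint_vel': array([ 0.0014, -0.0029, -0.0015, -0.0024, -0.0006, -0.0007,  0.0001]), 'effort': array([  0.0019, -55.0793,   1.1467, -18.7119,  -0.0523,   0.0193,
         0.    ]), 'position': array([ 0.1936, -0.6199,  0.2047]), 'eef_rot': array([ 0.9886,  0.1508, -0.0002, -0.0008]), 'contact_force': array([0.6941, 0.453 , 0.4816]), 'moment': array([-0.0045, -0.0006, -0.0266]), 'finger_force': 0.0, 'finger_gap': 0.09353021399410151} -0.0188
```

View pics/side0.png

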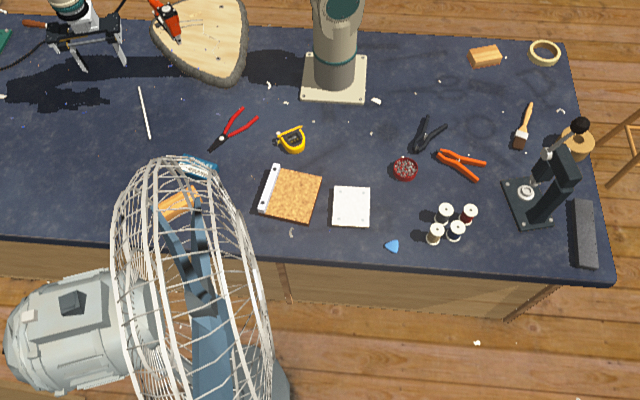

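View pics/top0.png

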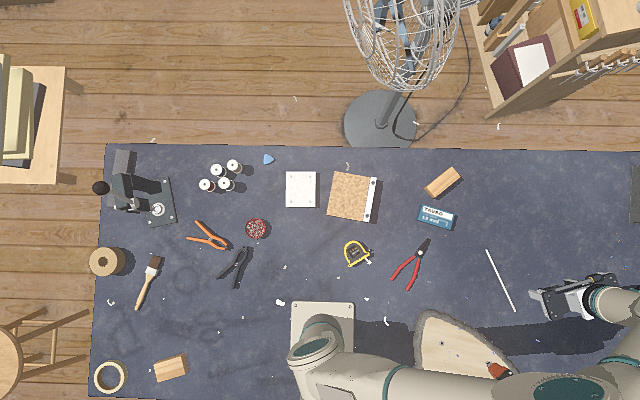

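```bash
cat > h.py <<'E'
import numpy as np, cv2
from plant import bot
np.set_printoptions(precision=4,suppress=True)
def ray(n,uv):
    m=bot.camera_model(n);V=np.array(m["view"]);uv=np.atleast_2d(uv).astype(float)
    d=np.c_[(uv[:,0]-m["cx"])/m["fx"],-(uv[:,1]-m["cy"])/m["fy"],-np.ones(len(uv))]
    return -V[:3,:3].T@V[:3,3],d@V[:3,:3]
def onz(n,uv,z):
    o,d=ray(n,uv);z=np.broadcast_to(z,len(d));return o+d*((z-o[2])/d[:,2])[:,None]
def proj(n,P):
    m=bot.camera_model(n);V=np.array(m["view"]);c=np.atleast_2d(P)@V[:3,:3].T+V[:3,3]
    return np.c_[m["cx"]+m["fx"]*c[:,0]/-c[:,2],m["cy"]-m["fy"]*c[:,1]/-c[:,2]]
def quad(mask):
    cs,_=cv2.findContours(mask,cv2.RETR_EXTERNAL,cv2.CHAIN_APPROX_NONE)
    c=max(cs,key=cv2.contourArea);r=cv2.minAreaRect(c)
    h=cv2.convexHull(c);e=cv2.approxPolyDP(h,0.06*cv2.arcLength(h,True),True)
    return e[:,0],r,cv2.contourArea(c)
E
python3 - <<'E'
from h import *
for n,bp,bc in(("side",(328,370,178,236),(258,325,160,228)),("top",(280,322,165,212),(322,380,165,228))):
    im=cv2.imread(f"pics/{n}0.png");hsv=cv2.cvtColor(im,cv2.COLOR_BGR2HSV)
    for name,b,mk,z in(("plate",bp,cv2.inRange(hsv,(0,0,140),(180,60,255)),.022),("cork",bc,cv2.inRange(hsv,(5,70,90),(25,255,255)),.024)):
        m=np.zeros_like(mk);x0,x1,y0,y1=b;m[y0:y1,x0:x1]=mk[y0:y1,x0:x1]
        m=cv2.morphologyEx(m,cv2.MORPH_CLOSE,np.ones((5,5)))
        q,r,a=quad(m);P=onz(n,q,z);print(n,name,q.tolist(),a);print(P[:,:2],np.linalg.norm(P-np.roll(P,-1,0),axis=1),P.mean(0))
    cv2.imwrite(f"pics/c_{n}.png",cv2.resize(im[150:240,250:390],None,fx=5,fy=5,interpolation=cv2.INTER_CUBIC))
o,_=ray("top",[0,0]);print(o)
E
python3 -c "
import cv2,numpy as np
a,b=cv2.imread('pics/c_side.png'),cv2.imread('pics/c_top.png')
cv2.imwrite('pics/c.png',cv2.resize(np.vstack([a,b]),(467,600)))"
```

```text
side plate [[335, 185], [369, 187], [369, 226], [332, 224]] 1404.5
[[0.4145 0.036 ]
 [0.4133 0.1313]
 [0.5333 0.1356]
 [0.5354 0.0366]] [0.0953 0.12   0.0991 0.1209] [0.4741 0.0849 0.022 ]
side cork [[281, 168], [321, 176], [308, 226], [265, 214]] 2112.0
[[ 0.3721 -0.122 ]
 [ 0.3895 -0.0055]
 [ 0.5474 -0.0269]
 [ 0.5213 -0.1468]] [0.1178 0.1593 0.1227 0.1513] [ 0.4576 -0.0753  0.024 ]
top plate [[315, 165], [320, 203], [285, 206], [286, 171]] 1165.0
[[0.5577 0.0356]
 [0.4296 0.016 ]
 [0.4172 0.1329]
 [0.5356 0.133 ]] [0.1297 0.1176 0.1184 0.0999] [0.485  0.0794 0.022 ]
top cork [[334, 171], [369, 177], [361, 221], [327, 214]] 1560.0
[[ 0.5381 -0.0288]
 [ 0.5199 -0.1461]
 [ 0.3723 -0.1212]
 [ 0.3932 -0.0081]] [0.1188 0.1497 0.115  0.1464] [ 0.4558 -0.0761  0.024 ]
[ 0.3368 -0.0128  1.2325]
```

View pics/c.png

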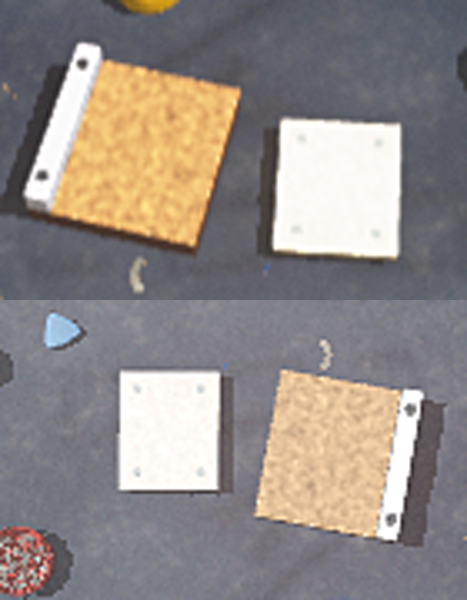

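The side view (top half) has the plate near (340,190) in the crop. The fence is on the pad's left there, and the step faces the plate. The top view agrees. The plate centre is about (0.475, 0.084), the step middle about (0.467, -0.018), and the pad yaw about -0.15 rad.

>>> carry_out --pt "0.25 0.27 0 0.04 0" --pt "0.51 0.54 0 0.08 0" --pt "0.51 0.54 0 0.08 0" --pt "0.51 0.54 0 0.08 0" --pt "0.51 0.54 0 0.08 0" --pt "0.51 0.54 0 0.08 0" --pt "0.51 0.54 0 0.08 0" --pt "0.51 0.54 0 0.08 0" --pt "0.51 0.54 0 0.08 0" --pt "0.51 0.54 0 0.08 0"

```text
time_s: 1.1
position: [0.4481, -0.3509, 0.2052]
eef_rot: [0.92, 0.392, -0.001, -0.0]
contact_force: [-0.7, -0.7, -0.7]
finger_gap: 0.0469
finger_force: 0.0
```

>>> carry_out --pt "0.06 1.0 0 0.098 0" --pt "0.06 1.0 0 0.098 0" --pt "0.06 1.0 0 0.098 0" --pt "0.06 1.0 0 0.098 0" --pt "0.06 1.0 0 0.098 0" --pt "0.06 1.0 0 0.098 0" --pt "0.06 1.0 0 0.098 0" --pt "0.06 1.0 0 0.098 0" --pt "0.06 1.0 0 0.098 0" --pt "0.06 1.0 0 0.098 0" --pt "0.06 1.0 0 0.098 0" --pt "0.06 1.0 0 0.098 0"

```text
time_s: 2.3
position: [0.4791, 0.1485, 0.2052]
eef_rot: [0.758, 0.652, -0.0, 0.0]
contact_force: [0.4, -0.7, 0.3]
finger_gap: 0.0471
finger_force: 0.0
```

>>> carry_out --pt "0 0.04 0 0 0" --pt "0 0.04 -0.1 0 0" --pt "0 0.04 -0.2 0 0" --pt "0 0.04 -0.3 0 0" --pt "0 0.04 -0.36 0 0" --pt "0 0.04 -0.38 0 0" --pt "0 0.04 -0.4 0 0" --pt "0 0.04 -0.4 0 0" --pt "0 0.04 -0.4 0 0"

```text
time_s: 3.2
position: [0.48, 0.1693, 0.0067]
eef_rot: [0.758, 0.652, 0.001, 0.0]
contact_force: [0.4, -0.0, -0.5]
finger_gap: 0.0469
finger_force: 0.0
```

>>> carry_out --pt "-0.003 -0.02 -0.004 0 0" --pt "-0.006 -0.04 -0.004 0 0" --pt "-0.008 -0.055 -0.004 0 0" --pt "-0.01 -0.065 -0.004 0 0" --pt "-0.011 -0.075 -0.004 0 0" --pt "-0.013 -0.085 -0.004 0 0" --pt "-0.014 -0.095 -0.004 0 0" --pt "-0.016 -0.105 -0.004 0 0" --pt "-0.017 -0.115 -0.004 0 0" --pt "-0.018 -0.12 -0.004 0 0" --pt "-0.018 -0.12 -0.004 0 0"

```text
time_s: 4.3
position: [0.4694, 0.1087, 0.0033]
eef_rot: [0.758, 0.652, -0.001, -0.0]
contact_force: [0.1, -0.6, 0.1]
finger_gap: 0.0471
finger_force: 0.0
```

```bash
cat > look.py <<'E'
import sys
from h import *
t=sys.argv[1]
a=bot.snapshot("side")[120:250,220:400];b=bot.snapshot("top")[140:250,260:410]
f=lambda i:cv2.resize(i,(540,int(540*i.shape[0]/i.shape[1])),interpolation=cv2.INTER_CUBIC)
cv2.imwrite(f"pics/{t}.png",cv2.resize(np.vstack([f(a),f(b)]),None,fx=.75,fy=.75))
s=bot.state();print(s["time_s"],s["position"],s["contact_force"])
E
python3 look.py l1
```

```text
4.4 [0.4694 0.1091 0.0033] [-0.4149  0.3433  0.3954]
```

View pics/l1.png

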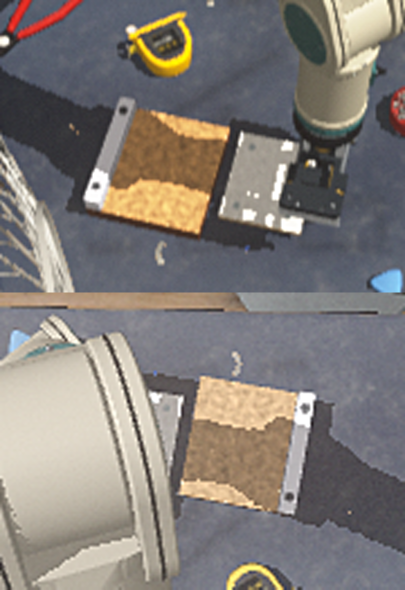

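The plate is now parallel to the step, with a gap of about 15 mm left: crop x 210-222 in the side view.

>>> carry_out --pt "-0.002 -0.01 0 0 0" --pt "-0.003 -0.02 0 0 0" --pt "-0.004 -0.028 0 0 0" --pt "-0.005 -0.032 0 0 0" --pt "-0.0055 -0.036 0 0 0" --pt "-0.006 -0.04 0 0 0" --pt "-0.006 -0.04 0 0 0"

```text
time_s: 5.1
position: [0.4685, 0.0927, 0.0038]
eef_rot: [0.758, 0.653, 0.003, -0.001]
contact_force: [0.9, 7.2, -0.7]
finger_gap: 0.0466
finger_force: 3.4
```

>>> carry_out --pt "0 0 0.008 0 0" --pt "0 0 0.016 0 0" --pt "0 0 0.024 0 0" --pt "0 0 0.032 0 0" --pt "0 -0.0005 0.04 0 0" --pt "0 -0.001 0.048 0 0" --pt "0 -0.002 0.052 0 0" --pt "0 -0.002 0.052 0 0"

```text
time_s: 5.9
position: [0.4683, 0.0905, 0.0301]
eef_rot: [0.758, 0.653, 0.002, -0.0]
contact_force: [1.3, 6.7, 1.5]
finger_gap: 0.0469
finger_force: 3.0
```

```bash
python3 look.py l2
```

```text
6.0 [0.4682 0.0905 0.0299] [1.6237 5.388  0.6648]
```

View pics/l2.png

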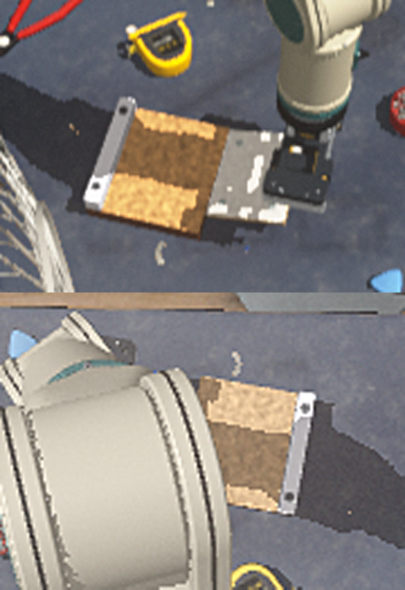

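Edge_b has risen: the board's right edge moved up about 15 crop px near (325,210). The forces match a tilt of about 15°.

>>> carry_out --pt "0 -0.002 0.008 0 0" --pt "-0.0006 -0.004 0.017 0 0" --pt "-0.001 -0.0065 0.025 0 0" --pt "-0.0014 -0.0095 0.033 0 0" --pt "-0.002 -0.0125 0.041 0 0" --pt "-0.0025 -0.016 0.049 0 0" --pt "-0.003 -0.02 0.056 0 0" --pt "-0.0036 -0.024 0.063 0 0" --pt "-0.0044 -0.029 0.07 0 0" --pt "-0.0044 -0.029 0.07 0 0"

```text
time_s: 7.0
position: [0.4639, 0.0727, 0.0646]
eef_rot: [0.758, 0.652, -0.001, 0.0]
contact_force: [0.1, 0.7, 0.0]
finger_gap: 0.0467
finger_force: 0.1
```

```bash
python3 look.py l3
```

```text
7.1 [0.464  0.0734 0.0643] [ 0.302  -0.159  -0.4987]
```

View pics/l3.png

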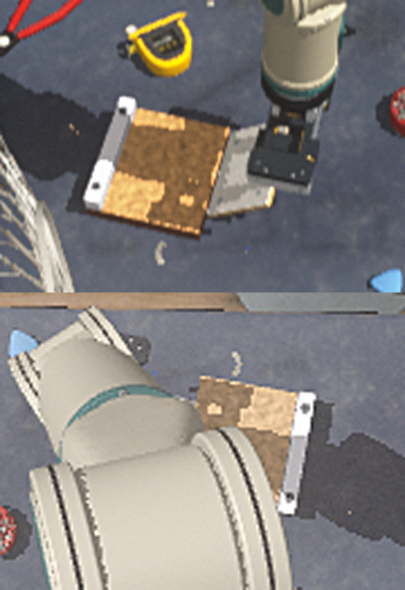

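The plate is tilted about 40°, resting lightly on the fingertips (edge_b corner at crop (272,195)).

>>> carry_out --pt "-0.0015 -0.01 0.008 0 0" --pt "-0.003 -0.02 0.016 0 0" --pt "-0.0045 -0.03 0.023 0 0" --pt "-0.006 -0.04 0.029 0 0" --pt "-0.0075 -0.05 0.034 0 0" --pt "-0.009 -0.06 0.038 0 0" --pt "-0.0105 -0.07 0.042 0 0" --pt "-0.012 -0.08 0.045 0 0" --pt "-0.012 -0.08 0.045 0 0"

```text
time_s: 8.0
position: [0.4585, 0.033, 0.0871]
eef_rot: [0.758, 0.652, -0.0, 0.0]
contact_force: [0.0, -0.1, -0.8]
finger_gap: 0.0467
finger_force: 0.1
```

```bash
python3 look.py l4
```

```text
8.1 [0.4586 0.0338 0.0869] [-0.0407 -0.0863 -0.671 ]
```

View pics/l4.png

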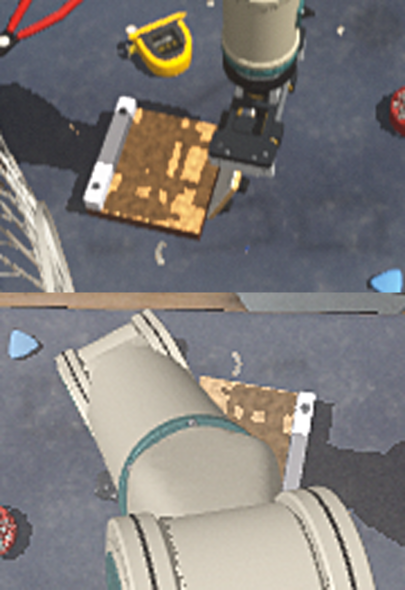

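The plate is at about 68° with its feet showing (crop (235,185)), still leaning on the fingers.

>>> carry_out --pt "-0.0015 -0.01 0.004 0 0" --pt "-0.003 -0.02 0.006 0 0" --pt "-0.0045 -0.03 0.008 0 0" --pt "-0.006 -0.04 0.009 0 0" --pt "-0.0075 -0.05 0.01 0 0" --pt "-0.009 -0.06 0.01 0 0" --pt "-0.0105 -0.07 0.01 0 0" --pt "-0.012 -0.08 0.01 0 0" --pt "-0.0135 -0.09 0.01 0 0" --pt "-0.015 -0.1 0.01 0 0" --pt "-0.0165 -0.11 0.01 0 0" --pt "-0.018 -0.12 0.01 0 0"

```text
time_s: 9.3
position: [0.4496, -0.0264, 0.092]
eef_rot: [0.758, 0.652, -0.0, -0.0]
contact_force: [-0.2, -0.3, -0.3]
finger_gap: 0.0471
finger_force: 0.0
```

```bash
python3 look.py l5
```

```text
9.4 [ 0.4494 -0.0269  0.0919] [ 0.9194 -0.0349  0.1881]
```

View pics/l5.png

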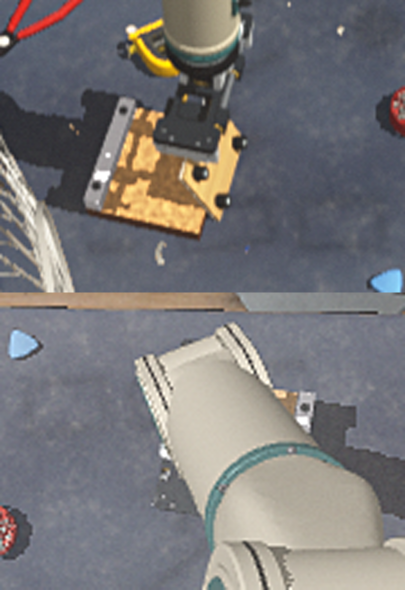

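The plate has gone over; its wood face shows with feet at crop (240,143), (223,203) and (200,173). I'll back off to see it clearly.

>>> carry_out --pt "0 0 0.1 0 0" --pt "0.02 0.1 0.16 0 0" --pt "0.03 0.2 0.2 0 0" --pt "0.04 0.3 0.2 0 0" --pt "0.04 0.35 0.2 0 0" --pt "0.04 0.35 0.2 0 0"

```text
time_s: 10.0
position: [0.4696, 0.1561, 0.1928]
eef_rot: [0.755, 0.656, 0.002, -0.001]
contact_force: [-0.4, -0.1, 0.7]
finger_gap: 0.0473
finger_force: 0.0
```

```bash
python3 look.py l6
```

```text
10.1 [0.4692 0.1497 0.1918] [ 0.51   -0.5355  0.3117]
```

View pics/l6.png

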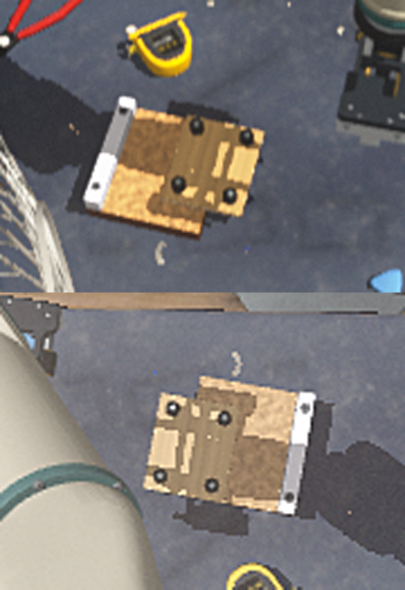

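The plate lies feet up on the pad, overhanging the step, and lateral toward -x. I'll measure the feet in both views.

```bash
cat > feet.py <<'E'
from h import *
def blobs(n,box):
    im=bot.snapshot(n);x0,x1,y0,y1=box
    s=6;g=cv2.resize(im[y0:y1,x0:x1],None,fx=s,fy=s,interpolation=cv2.INTER_CUBIC)
    m=cv2.inRange(g,(0,0,0),(55,55,55));cs,_=cv2.findContours(m,cv2.RETR_LIST,cv2.CHAIN_APPROX_NONE)
    out=[]
    for c in cs:
        a=cv2.contourArea(c)/s/s;(cx,cy),(w,h),_=cv2.minAreaRect(c)
        if 8<a<60 and max(w,h)<2*min(w,h): out.append((cx/s+x0-.4,cy/s+y0-.4,a))
    return np.array(out)
def tri(a,b):
    o1,d1=ray("side",a);o2,d2=ray("top",b);d1=d1[0];d2=d2[0]
    t=np.linalg.lstsq(np.c_[d1,-d2],o2-o1,rcond=None)[0];p,q=o1+t[0]*d1,o2+t[1]*d2
    return (p+q)/2,np.linalg.norm(p-q)
S=blobs("side",(260,350,155,225));T=blobs("top",(305,370,165,225))
for a in S: print("S",a,onz("side",a[:2],.044))
for a in T: print("T",a,onz("top",a[:2],.044))
for a in S:
    for b in T:
        p,e=tri(a[:2],b[:2])
        if e<.006 and -.05<p[2]<.12: print(a[:2],b[:2],p,e)
E
python3 feet.py
```

```text
S [321.2719 207.3203  11.0833] [[0.4989 0.0048 0.044 ]]
S [298.8615 202.1287  16.7083] [[ 0.4881 -0.0569  0.044 ]]
S [329.1149 180.9985  16.7361] [[0.4157 0.0194 0.044 ]]
S [307.0061 175.9478  16.7222] [[ 0.4044 -0.0432  0.044 ]]
```

The feet spacing comes out at about 63 x 84.5 mm, which matches the expected 64 x 84, so the plate lies flat. Its centre is at pad x of about 4 mm, lateral -15 mm, and 1-2° askew. It needs about 68 mm of push. I'll come down behind it with the tips just above cork height.

>>> carry_out --pt "-0.007 -0.1 0 0 0" --pt "-0.007 -0.181 -0.06 0 0" --pt "-0.007 -0.181 -0.16 0 0" --pt "-0.007 -0.181 -0.25 0 0" --pt "-0.007 -0.181 -0.3 0 0" --pt "-0.007 -0.181 -0.32 0 0" --pt "-0.007 -0.181 -0.329 0 0" --pt "-0.007 -0.181 -0.329 0 0" --pt "-0.007 -0.181 -0.329 0 0"

```text
time_s: 11.1
position: [0.4671, 0.0585, 0.0286]
eef_rot: [0.758, 0.652, 0.001, 0.001]
contact_force: [-0.4, 0.2, 0.3]
finger_gap: 0.0469
finger_force: 0.0
```

>>> carry_out --pt "-0.002 -0.013 -0.001 0 0" --pt "-0.004 -0.026 -0.001 0 0" --pt "-0.006 -0.039 -0.001 0 0" --pt "-0.008 -0.052 -0.001 0 0" --pt "-0.01 -0.065 -0.001 0 0" --pt "-0.012 -0.078 -0.001 0 0" --pt "-0.014 -0.091 -0.001 0 0" --pt "-0.016 -0.104 -0.001 0 0" --pt "-0.018 -0.117 -0.001 0 0" --pt "-0.02 -0.13 -0.001 0 0" --pt "-0.0215 -0.14 -0.001 0 0" --pt "-0.0225 -0.148 -0.001 0 0"

```text
time_s: 12.3
position: [0.4547, -0.016, 0.0269]
eef_rot: [0.758, 0.652, -0.0, -0.0]
contact_force: [-0.3, 2.0, 0.9]
finger_gap: 0.0471
finger_force: 0.8
```

```bash
python3 feet.py; python3 look.py l7
```

```text
S [280.323  198.2712  18.3194] [[ 0.4804 -0.1083  0.044 ]]
S [288.5039 172.6162  17.3889] [[ 0.3977 -0.0959  0.044 ]]
12.5 [ 0.4545 -0.0159  0.0269] [-0.0254 -0.5991  0.592 ]
```

View pics/l7.png

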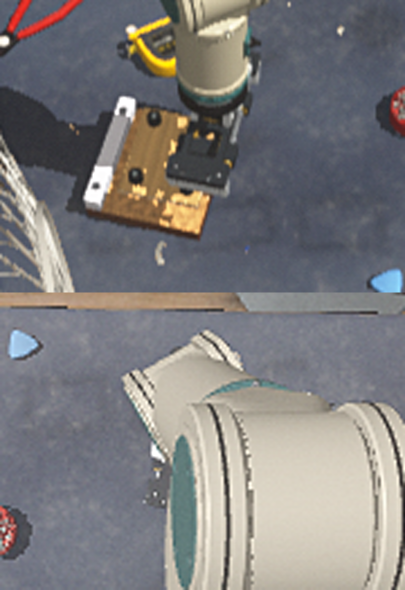

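The leading feet are at pad x of about 88 mm, so the edge is at about 106 mm, square, with 16 mm to go. I'll push on until it bears on the fence.

>>> carry_out --pt "-0.0015 -0.01 0 0 0" --pt "-0.003 -0.018 0 0 0" --pt "-0.0037 -0.024 0 0 0" --pt "-0.0043 -0.028 0 0 0" --pt "-0.0048 -0.032 0 0 0" --pt "-0.0054 -0.036 0 0 0" --pt "-0.006 -0.04 0 0 0" --pt "-0.006 -0.04 0 0 0"

```text
time_s: 13.3
position: [0.454, -0.0292, 0.0272]
eef_rot: [0.757, 0.654, 0.005, -0.002]
contact_force: [1.0, 14.7, -1.2]
finger_gap: 0.0473
finger_force: 7.3
```

Bearing on the fence with about 15 N. I'll back off and check.

>>> carry_out --pt "0.003 0.02 0 0 0" --pt "0.008 0.06 0 0 0" --pt "0.015 0.1 0.05 0 0" --pt "0.025 0.18 0.15 0 0" --pt "0.04 0.28 0.25 0 0" --pt "0.04 0.38 0.3 0 0" --pt "0.04 0.46 0.35 0 0" --pt "0.04 0.5 0.35 0 0" --pt "0.04 0.5 0.35 0 0" --pt "0.04 0.5 0.35 0 0"

```text
time_s: 14.3
position: [0.4716, 0.2153, 0.2023]
eef_rot: [0.757, 0.653, -0.0, 0.0]
contact_force: [0.5, -0.1, -1.0]
finger_gap: 0.0469
finger_force: 0.0
```

```bash
python3 feet.py; python3 look.py l8
```

```text
S [297.6554 202.8981  10.4861] [[ 0.4907 -0.0599  0.044 ]]
S [275.5674 198.0485   8.7917] [[ 0.4807 -0.1213  0.044 ]]
S [336.8973 186.9671   8.1944] [[0.4329 0.0422 0.044 ]]
S [333.5764 179.3541  26.1389] [[0.4095 0.0313 0.044 ]]
S [306.1    176.6     18.3333] [[ 0.4067 -0.0455  0.044 ]]
S [284.1    172.0167  16.5139] [[ 0.3967 -0.1084  0.044 ]]
14.5 [0.4716 0.212  0.201 ] [ 0.6591 -0.7209 -0.0137]
```

View pics/l8.png

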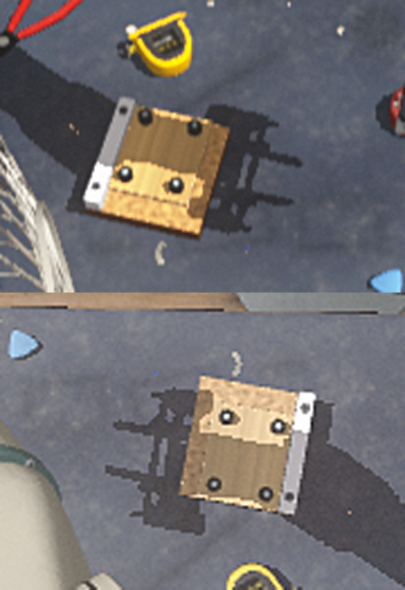

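The plate lies feet up and flat against the fence. It is square: both leading feet are at equal pad x, and the TCP at contact puts the edge at 121.5 mm. It lies within the pad, and the arm is clear.

```bash
python3 -c "
from plant import bot
print(bot.hand_in())"
```

```text
the job is handed in; nothing more can be done
None
```

The job is handed in at about 14.5 s: the plate was tipped over the step with the fingertips only, lies white face down on the pad, and was pushed square against the fence (about 15 N at contact); I never touched the other things, and no verdict came back.

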